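# Post the spare tea tin into the sprung-flap store box

### The job

Put the spare tea tin away in the store box. Lift it out of the wooden stand, stand it upright on the open counter and let go, take it again the other way (by its broad faces) so that your fingers fit between the box's cheeks, push it down past the sprung flap while you still hold it, and let it drop inside so that the flap springs shut. Leave the mug, the bottle and the jar where they are.

Things in the scene. Friction and masses are not known exactly. Their poses are not given: they have to be found in the camera images.
- tin: the tea tin: plain rectangular metal tin, 30 mm thick (own x) by 62 mm wide (own y) by 100 mm tall (own z), about 0.3 kg, dark lid part on its top 10 mm. Origin: centre of its underside. At the start it stands upright in the stand. Either way round is the same.
- stand: fixed pale wooden stand like a napkin holder: base 70 (x) by 130 (y) by 10 mm thick, with two upright boards whose inner faces lie at own x = -18 and +18 mm. The tin stands on the base between the boards, its width along the stand's y. Origin: underside centre, on the counter.
- stand_top (a point): point midway between the tops of the stand's boards, 110 mm above the counter, level with the tin's top. Boards: 9 mm thick, 58 mm long (y). They cover the tin's broad faces, so in the stand only its two narrow faces (62 mm apart) can be gripped; it is lifted straight up.
- store: fixed store box, white painted body, wooden lid, 124 mm (own x, -36 to +88 mm) by 110 mm (own y, -55 to +55 mm); lid top 165 mm above the counter. Origin: on the counter under the centre of the mouth, a hole in the lid 52 mm along own x and 74 mm along own y, closed by a steel flap. The tin goes in upright, its width along the box's y, its thickness along x.
- mouth (a point): centre of the mouth, level with the lid's top, 165 mm above the counter; axes as the box. Best place for the tin's axis is 4 mm from it towards the box's -x (away from the hinge); then 7 mm of room remain at the front (-x), 15 mm at the back and 6 mm at each side (y). Fingertips stop on the lid.
- cheeks (a point): point above the mouth, midway between the tops of two wooden cheeks that stand on the lid beside it, 220 mm above the counter. Cheeks: 55 mm tall, 8 mm thick, own x -36 to +26 mm, inner faces at own y = -37 and +37 mm. Front (-x) and back (+x) of the mouth are open: fingers can follow the tin down only along its broad faces.
- inside (a point): inner floor under the mouth's centre, 160 mm below the lid top. Walls and flap are slippery: released with its top some 30 mm above the lid and the flap wide open, the tin drops about 90 mm to the floor, clear of the flap, which springs shut above it once the fingers are out of the way.
- flap (a joint): angle of the sprung flap, rad: 0 shut (level), up to 1.45 swung down into the box. Hinged along the mouth's back (+x) edge; 50 mm long. Spring torque 0.05 N m at 0, 0.10 at 1 rad: pushing the tin in takes up to about 5 N; its weight alone may not open it. With the tin in 50 mm deep the flap stands along its back face (about 1.1 to 1.3 rad).
- mug: terracotta mug, 80 mm across, 90 mm tall, to be left alone; origin underside centre
- oil: green glass oil bottle with cork, 64 mm across, 190 mm tall, to be left alone; origin underside centre
- jar: glass jar with dark lid, 76 mm across, 110 mm tall, to be left alone; origin underside centre
Mind the look-alikes: they are no part of the job. What is meant by the tin is not blue, pink or purple, and is the larger of those in its own colour.

How it is judged (in metres and radians):
On the way, in this order (a step that is already met when the one before it is completed fails the run):
1. the tin stands upright on the counter, away from the stand, and has been let go (height (world z) of tin below 0.006 m and angle between tin's own z axis and vertical below 0.12 rad and horizontal distance between tin and stand above 0.08 m and contact force between the fingers and tin below 0.1 N and linear speed of tin below 0.03 m/s), for 0.2 s.
2. the held tin has pushed the flap well open (more than 1.0 rad) (value of joint flap above 1 rad and contact force between the fingers and tin above 1 N and horizontal distance between tin and mouth below 0.02 m), for 0.1 s.
At the end, for the whole second after the job is handed in: the tin lies or stands at rest inside the store box (its origin within the box's walls and less than 50 mm above the counter), the flap has sprung shut (below 0.1 rad), and the mug, bottle and jar have not been moved by 30 mm or more (horizontal distance between tin and store below 0.09 m and height (world z) of tin below 0.05 m and y of tin in the frame of store between -0.046 and 0.046 m and x of tin in the frame of store between -0.027 and 0.079 m and value of joint flap below 0.1 rad and linear speed of tin below 0.03 m/s); the robot touches nothing.
It fails at once if the mug is moved by 30 mm or more (distance of mug from where it was at the start of the episode above 0.03 m).
It fails at once if the oil bottle is moved by 30 mm or more (distance of oil from where it was at the start of the episode above 0.03 m).
It fails at once if the jar is moved by 30 mm or more (distance of jar from where it was at the start of the episode above 0.03 m).
It also fails if it takes over 67 s, if anything falls off the work surface, if the arm or the gripper's body presses on something with over 40 N, if the wrist force passes 120 N, or if a joint passes its speed limit or range.

### The arm

A 6-joint arm with a two-finger parallel gripper is mounted at the origin on the work surface. World frame = base frame: x ahead of the robot, y to its left, z up, the work surface at z = 0. Lengths are in m, angles in degrees, forces in N, time in s.
With the tool pointing down it reaches from about 0.4 to 0.825 m from the base axis. Payload 7 kg.
Tool frame: the origin (TCP) lies at the very end of the fingers, on their centre line; the grasp point (between the pads) lies 19 mm behind it; z points along the fingers, y is the line along which they close (so a half turn about z gives the same grasp; the last joint's range is limited). The gripper opens to 88 mm and grips with 3 to 60 N. Pads are 19 mm wide; open, the fingers measure 130 mm over their backs; the gripper's body (78 mm by 193 mm) begins 47 mm behind the grasp point.
Start: joints at [88.413, 20.546, 0.682, 0, -70.136, -16.507], TCP at [0.21, 0.642, 0.227] pointing down, gripper open.
Joint ranges: [-176.03, 176.03], [-82.01, 121.73], [-58.28, 71.71], [-173.87, 95.51], [-174.79, -0.11], [-173.66, 173.66]. Speed limits (degrees/s): [136.94, 136.94, 172.46, 180, 180, 180].

### API

Orientations are given as [roll, pitch, yaw] about the fixed x, y, z axes, in that order (R = Rz(yaw) Ry(pitch) Rx(roll)).
In Python, from plant import ctrl gives the robot as it stands.
- The arm moves only by the tool carry_out, never from a script. Its argument "deltas" is a list that holds one entry, the list of rows, each a list of 5 numbers: the shift along the tool's x, y, z scaled (see below), then the turn about the tool's z scaled (see below), then the opening, from -1 (shut) to 1 (fully open). A call has 1 to 5 rows; each row is the pose to reach, as a shift and turn from the pose commanded when the call began, along the tool's axes at that moment, turning the shorter way round; what a row does not reach only later rows make up. The controller multiplies each number of a shift by 20 cm and each number of a turn by 2 pi rad. A row lasts 1/10 s, in which the tool goes at most 50 mm and 8.59 degrees, less where a joint would pass 70% of its speed; a pose out of reach is approached as far as the arm can. A call with a number of a shift or a turn outside -1 to 1 is refused whole. A call with a gripper value outside its range is refused whole. The fingers move at their own pace and stop on an object; the grip force is fixed at half the most. Time passes only in rows, so rows that repeat a pose let the fingers close. It gives the time, the measured TCP pose, the force, the opening and the grip force at its end, in the units of the state.
- ctrl.get_obs(): the state, without advancing time (a new reading comes with each control period).
- ctrl.snapshot(name): name is "side" or "top"; returns a dict with "color" (384x512x3 uint8, red, green, blue), "camera_matrix" (3x3 intrinsics, pixels), "R" (3x3) and "t" (3): a world point X has camera coordinates R X + t. Camera axes: x right, y down, z forward; pixel columns grow to the right and rows downward; lengths in m; the calibration is good to about 2 mm. A picture is of the moment at which its call begins. There is no depth.
- ctrl.close_job(): hands the job in; it is judged then, once.
Trained networks look in a picture, given as the dict that the camera call returned (one of the last four; its "shot" number tells which), for a name from the list of things; names that differ only in an ending like _2 or _b are one class to them, and where a whole thing is asked for, a point or a joint stands for the part that bears it (a point fixed in the world has none). Each returns a list of dicts, best first, with "p" (0 to 1); they miss things now and then, are a little off and sometimes report something else, mostly with a low value. They report only what shows in the picture. A call takes as long as a camera call. They do not tell look-alikes from the thing itself.
- ctrl.search_frame(picture, name): "centre" ([column, row] in pixels, amid what is visible of it).
- ctrl.silhouettes(picture, name): "mask" (384x512 bool, what is visible of it) and "centre" ([column, row] in pixels, amid what is visible of it).
- ctrl.spot_point(picture, name): "centre" ([column, row] in pixels: a listed point, or the origin of a listed thing).
The state is a dict: "clock": time; "joint_pos": joint angles; "qvel": joint speeds; "tau": joint torques, N m; "tool_pos": TCP position; "orientation": TCP orientation; "force": force on the tool from outside, world axes, zero at the start; "moment": the same for the moment, N m; "opening": finger opening in m; "gripper_force": force on a finger pad.
Only numpy, scipy, OpenCV 4.12 (cv2) and the standard library are available. Lean on these libraries where they do the work, as an engineer would, in place of code of your own. Each camera call takes 0.05 s, during which the arm holds its last target. There are 200 camera calls.

## Working session

There is one attempt and no reset: what is moved stays moved. The work goes in short steps, Python scripts to look and compute and a tool call to move; the robot and the scene stay as the last step left them, time stands still between calls to the robot, and variables do not carry over. Pictures are saved under pics/ and viewed, at most 10 in all, crops included, and the job is handed in when it is done.

Besides the shell and the picture viewer there is one more tool, called after ">>>" as a command line: name --argument value ..., lists and objects as JSON in quotes. carry_out: Moves the arm, as the interface text tells. Its arguments: {"type":"object","properties":{"deltas":{"type":"array"}},"required":["deltas"]}

```bash
ls; mkdir -p pics
cat > h.py <<'E'
import numpy as np,cv2,pickle
from plant import ctrl
def ray(p,px):
    K,R,t=map(np.array,(p["camera_matrix"],p["R"],p["t"]))
    c=-R.T@t; d=R.T@np.linalg.solve(K,[px[0],px[1],1.]); return c,d/np.linalg.norm(d)
def atz(p,px,z):
    c,d=ray(p,px); return c+d*(z-c[2])/d[2]
def tri(a,b):
    (c1,d1),(c2,d2)=a,b
    s=np.linalg.lstsq(np.c_[d1,-d2],c2-c1,rcond=None)[0]
    A,B=c1+d1*s[0],c2+d2*s[1]; return (A+B)/2,np.linalg.norm(A-B)
def proj(p,X):
    X=np.atleast_2d(X)@np.array(p["R"]).T+np.array(p["t"]); u=X@np.array(p["camera_matrix"]).T; return u[:,:2]/u[:,2:]
E
python3 - <<'E'
from h import *
np.set_printoptions(precision=4,suppress=True)
o=ctrl.get_obs();print(o)
P={n:ctrl.snapshot(n) for n in("side","top")}
pickle.dump(P,open("P0.pkl","wb"))
im=[cv2.cvtColor(P[n]["color"],cv2.COLOR_RGB2BGR) for n in P]
cv2.imwrite("pics/side0.png",im[0]);cv2.imwrite("pics/top0.png",im[1])
for n in P:
    print(n,"cam",ray(P[n],(256,192)))
    for w in("tin","stand","stand_top","store","mouth","cheeks","mug","oil","jar"):
        print(n,w,[(round(d["p"],2),np.round(d["centre"],1).tolist()) for d in ctrl.spot_point(P[n],w)][:5])
E
```

```text
pics
{'clock': 0.0, 'joint_pos': array([ 88.4146,  20.5899,   0.6328,  -0.0192, -70.1351, -16.5075]), 'qvel': array([-0.0181,  0.0104,  0.0309, -0.0024,  0.0182, -0.0227]), 'tau': array([ -0.0003, -58.2727,  29.3048,   6.9967,   0.0069,  -0.0002]), 'tool_pos': array([0.2095, 0.6411, 0.2256]), 'orientation': array([179.9065,  -0.0089, -18.0994]), 'force': array([0.493 , 0.434 , 0.1575]), 'moment': array([-0.0243, -0.0852, -0.0071]), 'gripper_force': 0.0, 'opening': 0.08811134838680615}
side cam (array([ 0.2408, -1.0004,  0.7712]), array([ 0.2954,  0.8073, -0.511 ]))
side tin [(0.98, [237.1, 323.1]), (0.91, [291.2, 346.4]), (0.85, [219.7, 296.3]), (0.76, [280.5, 296.5]), (0.67, [246.6, 264.4])]
side stand [(0.88, [282.0, 297.8]), (0.39, [217.6, 193.5])]
side stand_top [(0.89, [285.3, 258.5])]
side store [(0.65, [218.4, 190.3])]
side mouth [(0.97, [216.2, 147.9])]
side cheeks [(0.59, [214.9, 129.7]), (0.5, [283.2, 299.3])]
side mug [(0.57, [308.1, 228.5])]
side oil [(0.58, [332.7, 269.3])]
side jar [(0.84, [275.1, 190.6])]
top cam (array([ 0.5596, -0.0618,  1.0936]), array([ 0.0349,  0.0113, -0.9993]))
top tin [(0.93, [372.1, 214.1]), (0.79, [277.8, 210.2]), (0.67, [324.6, 200.3]), (0.59, [340.8, 235.3]), (0.46, [303.8, 241.9])]
top stand [(0.83, [325.3, 197.7])]
top stand_top [(0.76, [327.3, 200.1])]
top store [(0.92, [156.5, 201.1])]
top mouth [(0.84, [135.7, 197.7])]
top cheeks [(0.94, [134.5, 201.2])]
top mug [(0.73, [158.8, 199.0]), (0.62, [245.0, 142.4])]
top oil [(0.63, [306.6, 148.7])]
top jar [(0.58, [175.2, 142.5])]
```

View pics/side0.png

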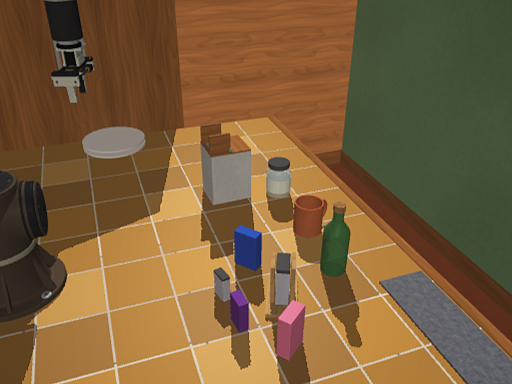

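View pics/top0.png

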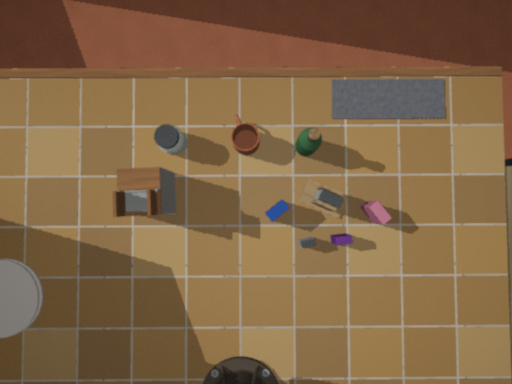

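The silver ones are the candidates: a small silver tin at side (222,285) / top (308,242), and the silver tin in the stand at side (284,278) / top (328,198). The stand one is larger and stands in the stand, so it fits. Blue, purple and pink are excluded. I'll confirm it in a crop and measure.

Run:
```python
from h import *
from scipy.optimize import least_squares
np.set_printoptions(precision=4,suppress=True)
P={n:ctrl.snapshot(n) for n in("side","top")}; pickle.dump(P,open("P0.pkl","wb"))
S,T=P["side"],P["top"]
print("stand_top",tri(ray(S,(285.3,258.5)),ray(T,(327.3,200.1))),atz(T,(327.3,200.1),.11),atz(S,(285.3,258.5),.11))
print("mouth",atz(T,(135.7,197.7),.165),atz(S,(216.2,147.9),.165),"cheeks",atz(T,(134.5,201.2),.22),atz(S,(214.9,129.7),.22))
for w,px in(("mug",(245,139)),("oil",(308,143)),("jar",(172,140)),("stray",(308,242)),("blue",(277,210)),("purple",(341,239)),("pink",(376,212))): print(w,atz(T,px,.05))
for w in("stand","tin","store"):
  for n in P:
    for d in ctrl.silhouettes(P[n],w)[:5]:
      m=d["mask"].astype(np.uint8); ys,xs=np.nonzero(m)
      print(w,n,round(d["p"],2),np.round(d["centre"]),m.sum(),cv2.minAreaRect(np.c_[xs,ys].astype(np.float32)))
      if n=="top" : np.save(f"m_{w}_{int(d['centre'][0])}.npy",m)
c=lambda n,y,x,h,w,W,H:cv2.resize(cv2.cvtColor(P[n]["color"],cv2.COLOR_RGB2BGR)[y:y+h,x:x+w],(W,H),interpolation=cv2.INTER_CUBIC)
cv2.imwrite("pics/c1.png",np.vstack([np.hstack([c("top",170,290,60,80,400,300),c("top",160,100,60,80,400,300)]),np.hstack([c("side",240,240,84,112,400,300),c("side",115,170,75,100,400,300)])]))
```

```text
stand_top (array([ 0.5784, -0.2452,  0.1113]), np.float64(0.01556861481846228)) [ 0.5711 -0.2425  0.11  ] [ 0.5866 -0.2459  0.11  ]
mouth [0.5791 0.2544 0.165 ] [0.5673 0.2343 0.165 ] cheeks [0.5696 0.2385 0.22  ] [0.5673 0.2408 0.22  ]
mug [ 0.7487 -0.0191  0.05  ]
oil [ 0.7362 -0.2001  0.05  ]
jar [0.7468 0.1906 0.05  ]
stray [ 0.453  -0.1972  0.05  ]
blue [ 0.5444 -0.1096  0.05  ]
purple [ 0.461  -0.2912  0.05  ]
pink [ 0.5372 -0.3922  0.05  ]
stand side 0.59 [275. 295.] 819 ((282.2510681152344, 285.654541015625), (29.913192749023438, 65.12931823730469), 5.04245138168335)
stand top 0.58 [317. 202.] 762 ((322.6353759765625, 196.9195556640625), (44.1547966003418, 25.55559539794922), 23.749494552612305)
tin side 0.69 [281. 279.] 704 ((282.24151611328125, 278.9452819824219), (13.856474876403809, 52.08123016357422), 2.4895529747009277)
tin side 0.68 [222. 283.] 452 ((221.5, 284.5), (33.0, 15.0), 90.0)
tin side 0.61 [290. 332.] 1290 ((289.68035888671875, 330.0163879394531), (27.613401412963867, 58.57662582397461), 5.19442892074585)
tin side 0.61 [247. 251.] 1056 ((247.5, 248.5), (45.0, 
[... 166 characters left out ...]
 200 ((341.0, 238.0), (10.0, 20.0), 90.0)
tin top 0.73 [277. 206.] 254 ((276.31146240234375, 209.57376098632812), (11.779393196105957, 22.278419494628906), 50.19443130493164)
tin top 0.66 [327. 199.] 339 ((328.12933349609375, 197.19830322265625), (27.70566177368164, 12.86803150177002), 23.198591232299805)
tin top 0.55 [304. 242.] 148 ((306.1622009277344, 241.9729766845703), (9.535140991210938, 16.439899444580078), 80.53767395019531)
store side 0.72 [224. 164.] 3282 ((225.79046630859375, 163.1324920654297), (80.9126968383789, 49.254310607910156), 87.95458984375)
store top 0.76 [144. 188.] 2856 ((142.7805633544922, 190.61097717285156), (47.94011688232422, 63.420772552490234), 87.1375961303711)
```

View pics/c1.png

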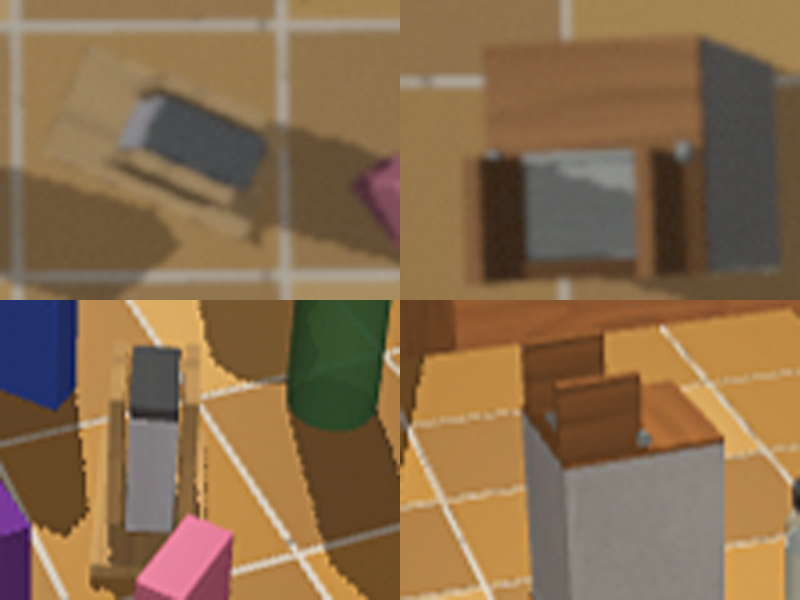

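The crop confirms it: a silver tin with a dark lid standing between the boards, larger than the stray silver one. I'll fit the stand and store poses from the corner pixels in both views.

Run:
```python
from h import *
from scipy.optimize import least_squares
np.set_printoptions(precision=4,suppress=True)
P=pickle.load(open("P0.pkl","rb"));S,T=P["side"],P["top"]
def fit(obs,x0,nm):
    def f(q):
        c,s=np.cos(q[2]),np.sin(q[2]); r=[]
        for p,px,(a,b,z) in obs: r+=list(proj(p,[q[0]+c*a-s*b,q[1]+s*a+c*b,z])[0]-px)
        return r
    q=least_squares(f,x0,loss="soft_l1").x; r=np.array(f(q)).reshape(-1,2)
    print(nm,q[:2],np.degrees(q[2]));print(r.round(1).tolist())
tin=[(T,(323,188.4),(.015,.031,.11)),(T,(343,198.6),(.015,-.031,.11)),(T,(339.2,208),(-.015,-.031,.11)),(T,(318.6,198.6),(-.015,.031,.11)),
(T,(307.6,179),(.035,.065,.01)),(T,(299,200),(-.035,.065,.01)),
(S,(277,272.2),(-.015,-.031,.1)),(S,(290.1,273.6),(.015,-.031,.1)),(S,(275.8,303.8),(-.015,-.031,.01)),(S,(288.7,304.4),(.015,-.031,.01)),(S,(277.2,252.9),(-.015,.031,.11)),(S,(290.4,253.4),(.015,.031,.11))]
st=[(T,(117,169.4),(.088,.055,.165)),(T,(160,167.6),(.088,-.055,.165)),(T,(160.6,215.6),(-.036,-.055,.165)),(T,(112.6,191.4),(.026,.045,.22)),(T,(116.6,191.4),(.026,.037,.22)),(T,(117,216),(-.036,.037,.22)),(T,(147.4,190.6),(.026,-.037,.22)),(T,(147.4,216),(-.036,-.037,.22)),(T,(151.4,190.6),(.026,-.045,.22)),(T,(151.4,216),(-.036,-.045,.22)),
(S,(211.3,156.8),(-.036,-.055,.165)),(S,(250.5,149.3),(.088,-.055,.165)),(S,(201.3,143.8),(-.036,.055,.165)),(S,(208.8,136.3),(-.036,-.045,.22)),(S,(230,133.8),(.026,-.045,.22))]
fit(tin,[.575,-.245,-.43],"both tin");fit(tin[:6],[.575,-.245,-.43],"top");fit(tin[6:],[.575,-.245,-.43],"side")
fit(st,[.57,.24,0],"both store");fit(st[:10],[.57,.24,0],"top");fit(st[10:],[.57,.24,0],"side")
```

```text
both tin [ 0.5793 -0.2519] -22.6431183508009
[[-0.9, -0.8], [0.5, -2.3], [0.1, -1.4], [-0.6, -0.8], [0.8, -0.4], [0.5, 0.4], [-0.9, 1.3], [0.1, 0.4], [-0.8, 0.8], [-0.3, 0.7], [-0.6, -1.1], [-0.4, -1.1]]
top [ 0.576  -0.2516] -25.004337937092657
[[-0.5, 0.0], [0.4, -0.6], [-0.4, 0.2], [-0.7, -0.1], [1.5, 0.0], [0.3, 0.4]]
side [ 0.5808 -0.2513] -23.06195001495229
[[-0.4, 0.9], [0.5, 0.0], [-0.4, 0.4], [0.1, 0.3], [-0.0, -1.4], [0.2, -1.4]]
both store [0.569  0.2442] 1.873329833353568
[[0.2, -1.4], [0.4, -1.3], [1.1, -0.6], [0.4, -0.1], [-0.3, -0.2], [-0.1, 1.2], [-0.1, -0.6], [0.6, -0.0], [-0.8, -0.7], [-0.1, -0.1], [-1.7, -0.6], [-0.1, 0.1], [-2.4, -2.8], [-1.1, 0.7], [-1.3, -0.0]]
top [0.5681 0.2446] 1.5348152920506721
[[0.2, -1.2], [0.4, -0.8], [0.9, -0.1], [0.3, 0.2], [-0.4, 0.1], [-0.3, 1.4], [-0.2, -0.1], [0.3, 0.4], [-0.9, -0.2], [-0.3, 0.3]]
side [0.5724 0.2417] 1.5716390279529144
[[-0.4, -0.5], [1.2, 0.3], [-1.0, -2.7], [0.2, 0.9], [0.1, 0.2]]
```

Tin/stand is at about (0.578, -0.2515), yaw -23.5°. The store is at about (0.569, 0.244), yaw 1.7°. Transiting now.

>>> carry_out --deltas '[[[0.78, 0.92, -0.15, 0, 1], [0.78, 0.92, -0.15, 0, 1], [0.78, 0.92, -0.15, 0, 1], [0.78, 0.92, -0.15, 0, 1], [0.78, 0.92, -0.15, 0, 1]]]'

```text
clock: 1.9
tool_pos: [0.3013, 0.416, 0.2571]
orientation: [-180.0, -0.0, -18.1]
force: [0.6, 0.0, 1.4]
opening: 0.0878
gripper_force: 0.0
```

>>> carry_out --deltas '[[[0.78, 0.92, 0, 0, 1], [0.78, 0.92, 0, 0, 1], [0.78, 0.92, 0, 0, 1], [0.78, 0.92, 0, 0, 1], [0.78, 0.92, 0, 0, 1]]]'

```text
clock: 2.4
tool_pos: [0.3922, 0.1926, 0.2571]
orientation: [-179.9, -0.0, -18.1]
force: [1.7, 0.2, 0.4]
opening: 0.0879
gripper_force: 0.0
```

>>> carry_out --deltas '[[[0.78, 0.92, 0, 0, 1], [0.78, 0.92, 0, 0, 1], [0.78, 0.92, 0, 0, 1], [0.78, 0.92, 0, 0, 1], [0.78, 0.92, 0, 0, 1]]]'

```text
clock: 2.9
tool_pos: [0.4836, -0.0309, 0.257]
orientation: [-180.0, -0.1, -18.1]
force: [0.6, 1.1, 0.4]
opening: 0.0876
gripper_force: 0.0
```

>>> carry_out --deltas '[[[0.79, 0.9, 0, 0.015, 1], [0.79, 0.9, 0, 0.015, 1], [0.79, 0.9, 0, 0.015, 1], [0.79, 0.9, 0, 0.015, 1], [0.79, 0.9, 0, 0.015, 1]]]'

```text
clock: 3.4
tool_pos: [0.5779, -0.2514, 0.2563]
orientation: [180.0, 0.0, -23.5]
force: [1.0, 0.9, -0.1]
opening: 0.0878
gripper_force: 0.0
```

>>> carry_out --deltas '[[[0, 0, 0.5, 0, 1], [0, 0, 0.5, 0, 1], [0, 0, 0.5, 0, 1], [0, 0, 0.5, 0, 1]]]'

```text
clock: 3.8
tool_pos: [0.5774, -0.249, 0.1572]
orientation: [179.9, 0.1, -23.5]
force: [0.5, -0.3, 1.8]
opening: 0.0879
gripper_force: 0.0
```

Run:
```python
from h import *
P={n:ctrl.snapshot(n) for n in("side","top")}; pickle.dump(P,open("P1.pkl","wb"))
o=ctrl.get_obs();print(o["tool_pos"],o["orientation"],o["joint_pos"])
c=lambda n,y,x,h,w,W,H:cv2.resize(cv2.cvtColor(P[n]["color"],cv2.COLOR_RGB2BGR)[y:y+h,x:x+w],(W,H),interpolation=cv2.INTER_CUBIC)
cv2.imwrite("pics/c2.png",np.hstack([c("top",150,280,100,100,400,400),c("side",210,230,110,110,400,400)]))
```

```text
[ 0.57923471 -0.24887762  0.15980582] [-179.98602207   -0.24599656  -23.42542696] [ -5.50028641  19.02860487 -10.69951111   0.07204251 -60.03354572
  72.03903454]
```

View pics/c2.png

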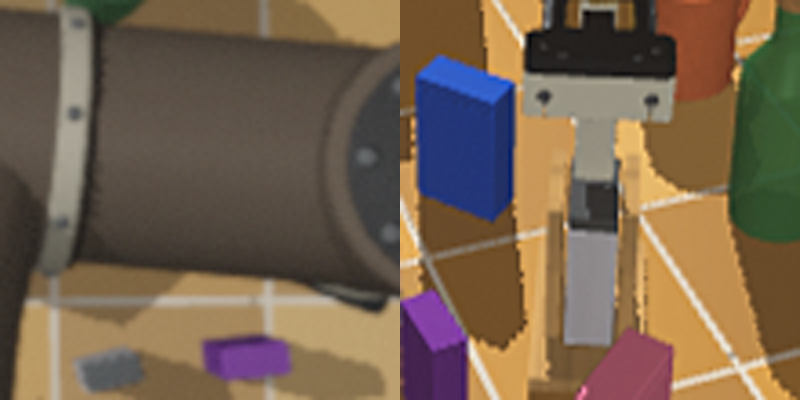

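The side view shows the near finger (crop x≈594) in line with the tin (x≈593), so the alignment is good. Descending and gripping.

>>> carry_out --deltas '[[[0, 0, 0.2, 0, 1], [0, 0, 0.415, 0, 1], [0, 0, 0.415, 0, 1], [0, 0, 0.415, 0, 1]]]'

```text
clock: 4.3
tool_pos: [0.5787, -0.2488, 0.076]
orientation: [180.0, -0.1, -23.4]
force: [0.6, 0.4, 1.4]
opening: 0.0881
gripper_force: 0.0
```

>>> carry_out --deltas '[[[0, 0, 0, 0, -1], [0, 0, 0, 0, -1], [0, 0, 0, 0, -1], [0, 0, 0, 0, -1], [0, 0, 0, 0, -1]]]'

```text
clock: 4.8
tool_pos: [0.578, -0.2491, 0.075]
orientation: [180.0, -0.1, -23.5]
force: [-2.1, -1.5, 6.2]
opening: 0.0615
gripper_force: 29.9
```

>>> carry_out --deltas '[[[0, 0, 0, 0, -1], [0, 0, 0, 0, -1], [0, 0, 0, 0, -1]]]'

```text
clock: 5.1
tool_pos: [0.578, -0.2491, 0.075]
orientation: [180.0, -0.1, -23.5]
force: [-0.2, -1.5, 6.5]
opening: 0.0617
gripper_force: 29.9
```

>>> carry_out --deltas '[[[0, 0, -0.1, 0, -1], [0, 0, -0.2, 0, -1], [0, 0, -0.3, 0, -1], [0, 0, -0.4, 0, -1], [0, 0, -0.5, 0, -1]]]'

```text
clock: 5.6
tool_pos: [0.5768, -0.2483, 0.1738]
orientation: [-180.0, 0.1, -23.5]
force: [1.0, -0.8, -3.6]
opening: 0.0622
gripper_force: 29.9
```

>>> carry_out --deltas '[[[0, 0, -0.1, 0, -1], [0, 0, -0.2, 0, -1], [0, 0, -0.25, 0, -1]]]'

```text
clock: 5.9
tool_pos: [0.5777, -0.2486, 0.225]
orientation: [-180.0, -0.1, -23.5]
force: [0.5, -0.8, -2.5]
opening: 0.0617
gripper_force: 29.9
```

>>> carry_out --deltas '[[[-0.1, -0.13, 0, 0, -1], [-0.2, -0.26, 0, 0, -1], [-0.3, -0.39, 0, 0, -1], [-0.4, -0.52, 0, 0, -1], [-0.49, -0.63, 0, 0, -1]]]'

```text
clock: 6.4
tool_pos: [0.5367, -0.0925, 0.2227]
orientation: [180.0, 0.1, -23.5]
force: [-0.2, 0.4, -2.9]
opening: 0.0618
gripper_force: 29.9
```

>>> carry_out --deltas '[[[-0.1, -0.13, 0, -0.014, -1], [-0.2, -0.26, 0, -0.028, -1], [-0.3, -0.39, 0, -0.042, -1], [-0.4, -0.52, 0, -0.056, -1], [-0.49, -0.63, 0, -0.07, -1]]]'

```text
clock: 6.9
tool_pos: [0.497, 0.062, 0.2229]
orientation: [-180.0, 0.1, 1.9]
force: [1.4, -0.4, -2.2]
opening: 0.0619
gripper_force: 29.9
```

>>> carry_out --deltas '[[[0, 0, 0.15, 0, -1], [0, 0, 0.3, 0, -1], [0, 0, 0.45, 0, -1], [0, 0, 0.55, 0, -1], [0, 0, 0.6, 0, -1]]]'

```text
clock: 7.4
tool_pos: [0.4964, 0.0601, 0.1012]
orientation: [179.9, 0.2, 1.7]
force: [0.1, 0.5, -3.6]
opening: 0.0619
gripper_force: 29.9
```

>>> carry_out --deltas '[[[0, 0, 0.07, 0, -1], [0, 0, 0.13, 0, -1], [0, 0, 0.17, 0, -1], [0, 0, 0.19, 0, -1], [0, 0, 0.195, 0, -1]]]'

```text
clock: 7.9
tool_pos: [0.4982, 0.0604, 0.0648]
orientation: [180.0, 0.0, 1.7]
force: [-3.3, -1.5, 6.8]
opening: 0.0615
gripper_force: 29.9
```

>>> carry_out --deltas '[[[0, 0, 0.002, 0, -1], [0, 0, 0.005, 0, -1], [0, 0, 0.005, 0, -1]]]'

```text
clock: 8.2
tool_pos: [0.4982, 0.0604, 0.0648]
orientation: [180.0, -0.0, 1.7]
force: [-4.7, -3.1, 8.6]
opening: 0.0616
gripper_force: 29.9
```

Contact with the counter. Releasing gently, waiting, then rising.

>>> carry_out --deltas '[[[0, 0, 0, 0, 0.6], [0, 0, 0, 0, 0.8], [0, 0, 0, 0, 1], [0, 0, 0, 0, 1], [0, 0, 0, 0, 1]]]'

```text
clock: 8.7
tool_pos: [0.4981, 0.0607, 0.0635]
orientation: [-180.0, -0.0, 1.7]
force: [-1.2, 0.2, 0.6]
opening: 0.0872
gripper_force: 0.0
```

>>> carry_out --deltas '[[[0, 0, -0.1, 0, 1], [0, 0, -0.3, 0, 1], [0, 0, -0.5, 0, 1], [0, 0, -0.5, 0, 1]]]'

```text
clock: 9.1
tool_pos: [0.5013, 0.0617, 0.169]
orientation: [-179.8, -0.5, 1.8]
force: [-0.1, 0.3, -1.1]
opening: 0.0876
gripper_force: 0.0
```

Run:
```python
from h import *
P={n:ctrl.snapshot(n) for n in("side","top")}; pickle.dump(P,open("P2.pkl","wb"))
o=ctrl.get_obs();print(o["tool_pos"],o["orientation"],o["joint_pos"],o["force"])
S=P["side"]
for d in ctrl.silhouettes(S,"tin"):
    ys,xs=np.nonzero(d["mask"]); print(round(d["p"],2),d["centre"],xs.min(),xs.max(),ys.min(),ys.max())
c=lambda n,y,x,h,w,W,H:cv2.resize(cv2.cvtColor(P[n]["color"],cv2.COLOR_RGB2BGR)[y:y+h,x:x+w],(W,H),interpolation=cv2.INTER_CUBIC)
print(proj(S,[[.498,.06,0],[.498,.06,.1]]),proj(P["top"],[.498,.06,.1]))
cv2.imwrite("pics/c3.png",c("side",170,160,120,160,640,480))
```

```text
[0.49845022 0.06097633 0.16449279] [-1.79921677e+02 -1.21155024e-01  1.70397928e+00] [ 2.94180961e+01  7.14523824e+00 -2.59516590e+01 -1.55353781e-02
 -5.67594229e+01  6.22944655e+01] [-0.27857337 -0.53617344  0.17480621]
0.96 [238.6, 313.6] 230 248 291 331
0.84 [209.8, 215.7] 202 221 195 237
0.75 [247.6, 249.3] 233 261 226 270
0.61 [223.7, 281.2] 214 229 269 300
0.57 [289.4, 327.0] 276 304 301 359
[[211.41917442 230.97556036]
 [209.85943111 200.31178563]] [[215.39997415 227.71396912]]
```

View pics/c3.png

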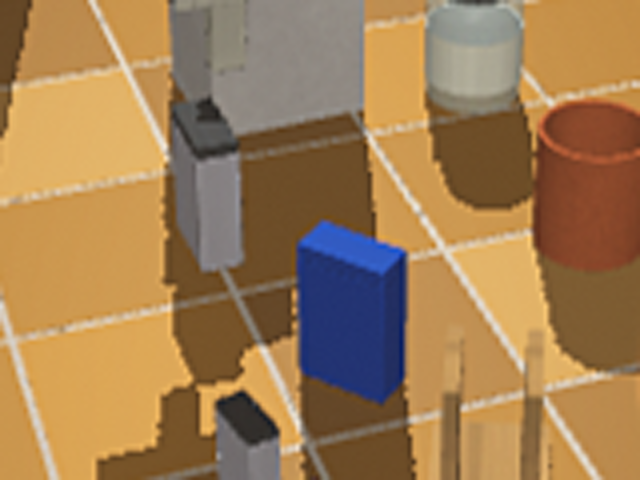

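The tin stands upright and free at side px (212,217). Turning 90° and regripping by the broad faces.

>>> carry_out --deltas '[[[0, 0, 0, 0.12, 1], [0, 0, 0, 0.12, 1], [0, 0, 0, 0.12, 1], [0, 0, 0, 0.12, 1], [0, 0, 0, 0.12, 1]]]'

```text
clock: 9.75
tool_pos: [0.4972, 0.0602, 0.1619]
orientation: [179.8, 0.1, -41.6]
force: [0.8, 0.2, -0.7]
opening: 0.0875
gripper_force: 0.0
```

>>> carry_out --deltas '[[[0, 0, 0, 0.11, 1], [0, 0, 0, 0.11, 1], [0, 0, 0, 0.11, 1], [0, 0, 0, 0.11, 1], [0, 0, 0, 0.11, 1]]]'

```text
clock: 10.25
tool_pos: [0.4972, 0.0602, 0.1619]
orientation: [179.8, -0.1, -81.2]
force: [-0.4, -0.0, -0.9]
opening: 0.0875
gripper_force: 0.0
```

>>> carry_out --deltas '[[[0, 0, 0, 0.02, 1], [0, 0, 0.2, 0.02, 1], [0, 0, 0.4, 0.02, 1], [0, 0, 0.455, 0.02, 1], [0, 0, 0.455, 0.02, 1]]]'

```text
clock: 10.75
tool_pos: [0.4965, 0.0597, 0.0705]
orientation: [179.7, -0.2, -88.1]
force: [-0.2, 0.1, 0.8]
opening: 0.0875
gripper_force: 0.0
```

>>> carry_out --deltas '[[[0, 0, 0, 0, -0.2], [0, 0, 0, 0, -0.2], [0, 0, 0, 0, -1], [0, 0, 0, 0, -1], [0, 0, 0, 0, -1]]]'

```text
clock: 11.25
tool_pos: [0.4983, 0.0608, 0.0732]
orientation: [-179.9, 0.0, -88.1]
force: [-0.4, -0.8, -0.1]
opening: 0.053
gripper_force: 0.0
```

>>> carry_out --deltas '[[[0, 0, 0, 0, -1], [0, 0, 0, 0, -1], [0, 0, 0, 0, -1], [0, 0, 0, 0, -1], [0, 0, 0, 0, -1]]]'

```text
clock: 11.75
tool_pos: [0.4981, 0.0607, 0.0726]
orientation: [-180.0, 0.0, -88.1]
force: [0.3, -0.8, 0.3]
opening: 0.0297
gripper_force: 29.9
```

Gripped by the broad faces. Lifting and going above the mouth.

>>> carry_out --deltas '[[[0, 0, -0.1, 0, -1], [0, 0, -0.25, 0, -1], [0, 0, -0.45, 0, -1], [0, 0, -0.65, 0, -1], [0, 0, -0.85, 0, -1]]]'

```text
clock: 12.25
tool_pos: [0.4972, 0.0604, 0.2436]
orientation: [179.9, -0.0, -88.1]
force: [1.7, -0.1, -2.7]
opening: 0.0293
gripper_force: 29.9
```

>>> carry_out --deltas '[[[0, 0, -0.15, 0, -1], [0, 0, -0.3, 0, -1], [0, 0, -0.38, 0, -1], [0, 0, -0.38, 0, -1]]]'

```text
clock: 12.65
tool_pos: [0.4987, 0.0609, 0.3204]
orientation: [-179.8, 0.1, -88.1]
force: [0.5, 0.2, -2.8]
opening: 0.0298
gripper_force: 29.9
```

>>> carry_out --deltas '[[[-0.19, -0.07, 0, 0, -1], [-0.38, -0.15, 0, 0, -1], [-0.57, -0.22, 0, 0, -1], [-0.76, -0.3, 0, 0, -1], [-0.905, -0.365, 0, 0.0005, -1]]]'

```text
clock: 13.15
tool_pos: [0.5646, 0.2459, 0.3158]
orientation: [179.8, -0.1, -88.2]
force: [-0.5, -0.3, -2.6]
opening: 0.0298
gripper_force: 30.0
```

>>> carry_out --deltas '[[[0, 0, 0, 0, -1], [0, 0, 0, 0, -1], [0, 0, 0, 0, -1]]]'

```text
clock: 13.45
tool_pos: [0.5643, 0.2433, 0.3172]
orientation: [179.9, -0.1, -88.3]
force: [-0.4, -0.5, -3.5]
opening: 0.0297
gripper_force: 30.0
```

Run:
```python
from h import *
P={n:ctrl.snapshot(n) for n in("side","top")}; pickle.dump(P,open("P3.pkl","wb"))
for _ in range(3):
    o=ctrl.get_obs();print(o["tool_pos"],o["orientation"],o["joint_pos"],o["force"])
c=lambda n,y,x,h,w,W,H:cv2.resize(cv2.cvtColor(P[n]["color"],cv2.COLOR_RGB2BGR)[y:y+h,x:x+w],(W,H),interpolation=cv2.INTER_CUBIC)
cv2.imwrite("pics/c4.png",np.hstack([c("side",70,160,120,80,400,600),c("top",140,90,120,80,400,600)]))
```

```text
[0.56453984 0.24310506 0.31830759] [ 1.79973532e+02 -1.18368585e-02 -8.82858049e+01] [ 4.14752593e+01  1.24193676e+01  1.23189688e+00 -7.98045621e-03
 -7.88404468e+01 -3.97595205e+01] [ 0.1206023  -0.405253   -3.25887728]
[0.56453984 0.24310506 0.31830759] [ 1.79973532e+02 -1.18368585e-02 -8.82858049e+01] [ 4.14752593e+01  1.24193676e+01  1.23189688e+00 -7.98045621e-03
 -7.88404468e+01 -3.97595205e+01] [ 0.1206023  -0.405253   -3.25887728]
[0.56453984 0.24310506 0.31830759] [ 1.79973532e+02 -1.18368585e-02 -8.82858049e+01] [ 4.14752593e+01  1.24193676e+01  1.23189688e+00 -7.98045621e-03
 -7.88404468e+01 -3.97595205e+01] [ 0.1206023  -0.405253   -3.25887728]
```

View pics/c4.png

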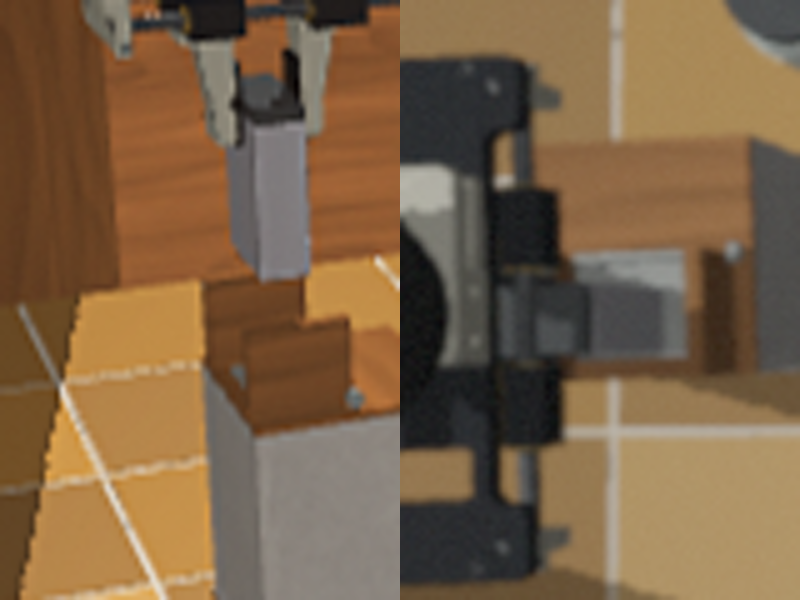

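The tin hangs above the mouth at side px (213,110) and the cheeks show at (219,144). I'll check the relative offset by projection.

Run:
```python
from h import *
np.set_printoptions(precision=1,suppress=True)
P=pickle.load(open("P3.pkl","rb"))
def W(x,y,yaw,pts):
    c,s=np.cos(np.radians(yaw)),np.sin(np.radians(yaw)); return [[x+c*a-s*b,y+s*a+c*b,z] for a,b,z in pts]
def show(n,q,pts,obs): print(n,(proj(P[n],W(*q,pts))-np.array(obs)).tolist())
t=(.5645,.2435,1.7);s=(.569,.2442,1.7)
show("side",t,[(-.015,-.031,.245),(.015,-.031,.245)],[(212,125.4),(221.6,124.6)])
show("side",s,[(-.036,-.045,.22),(.026,-.045,.22),(-.036,-.055,.165)],[(209,136),(229.8,133.6),(211.4,156.6)])
show("top",t,[(.015,-.031,.345),(-.015,-.031,.345),(.015,-.031,.245),(-.015,-.031,.245)],[(127.6,197),(127.6,210.6),(143,198),(143,211.4)])
show("top",s,[(.026,-.037,.22),(-.036,-.037,.22),(.026,-.045,.22),(-.036,-.045,.22),(.088,-.055,.165)],[(147.2,190.2),(147.2,214.8),(150.6,190.2),(150.6,215),(160,167.4)])
print(proj(P["side"],[[.569,.244,.22],[.579,.244,.22],[.569,.254,.22]]))
print(proj(P["top"],[[.569,.244,.22],[.579,.244,.22],[.569,.254,.22]]))
```

```text
side [[-0.48746953640582547, 0.6852194254153687], [0.12045669887876898, 0.016989214770575245]]
side [[-1.3661040031907703, 0.98570423527201], [-1.1232408351928314, 0.20455402754342344], [-1.867566016514246, -0.44901927918783713]]
top [[-1.573606360897486, -1.7252755132498976], [-1.2659308503208422, -0.6702222907160262], [-1.1651092443021014, -1.60959421742686], [-0.8726382977507967, -2.082010253499533]]
top [[0.14541898959794253, -0.13276044979181734], [0.7477189985318375, 1.2198132220157447], [0.09130926127599537, -0.24908393211072166], [0.7025587302411225, 0.9023627812657651], [0.5081546940192538, -1.0007324622945077]]
[[215.2 129.2]
 [218.5 128.8]
 [214.2 127.9]]
[[132.2 201.5]
 [132.2 197.3]
 [128.  201.5]]
```

Both cameras put the tin about 4 mm short in x and about 3 mm short in y, relative to the box. Correcting, lowering slightly and looking again.

>>> carry_out --deltas '[[[-0.015, -0.02, 0, 0, -1], [-0.015, -0.02, 0.05, 0, -1], [-0.015, -0.02, 0.09, 0, -1], [-0.015, -0.02, 0.09, 0, -1], [-0.015, -0.02, 0.09, 0, -1]]]'

```text
clock: 14.05
tool_pos: [0.5687, 0.2468, 0.3001]
orientation: [180.0, -0.0, -88.3]
force: [0.7, -0.5, -2.3]
opening: 0.03
gripper_force: 30.0
```

Run:
```python
from h import *
P={n:ctrl.snapshot(n) for n in("side","top")}; pickle.dump(P,open("P4.pkl","wb"))
o=ctrl.get_obs();print(o["tool_pos"],o["orientation"],o["force"])
c=lambda n,y,x,h,w,W,H:cv2.resize(cv2.cvtColor(P[n]["color"],cv2.COLOR_RGB2BGR)[y:y+h,x:x+w],(W,H),interpolation=cv2.INTER_CUBIC)
cv2.imwrite("pics/c5.png",np.hstack([c("side",90,190,75,50,400,600),c("top",160,115,75,50,400,600)]))
```

```text
[0.56891974 0.24710195 0.30078318] [-1.79982012e+02  2.59523529e-04 -8.82408520e+01] [-0.88838068  0.05619123 -2.48965829]
```

View pics/c5.png

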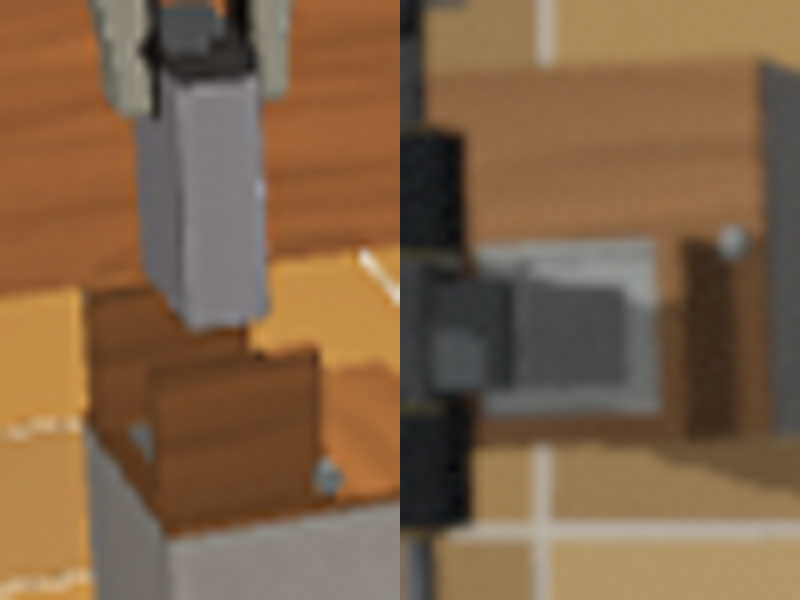

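In the top view the tin (rows 288–385) is centred between the cheek ends (238–438), which is about -4.5 mm in own x. Its side gap is about 6.6 mm, so the alignment is good. Pushing down.

>>> carry_out --deltas '[[[0, 0, 0.07, 0, -1], [0, 0, 0.14, 0, -1], [0, 0, 0.2, 0, -1], [0, 0, 0.26, 0, -1], [0, 0, 0.31, 0, -1]]]'

```text
clock: 14.65
tool_pos: [0.5685, 0.2469, 0.2369]
orientation: [179.9, -0.0, -88.2]
force: [0.2, 0.1, -2.2]
opening: 0.0294
gripper_force: 30.0
```

>>> carry_out --deltas '[[[0, 0, 0.03, 0, -1], [0, 0, 0.06, 0, -1], [0, 0, 0.09, 0, -1], [0, 0, 0.12, 0, -1], [0, 0, 0.15, 0, -1]]]'

```text
clock: 15.15
tool_pos: [0.5683, 0.247, 0.2079]
orientation: [180.0, -0.0, -88.2]
force: [-3.7, -0.3, 0.1]
opening: 0.0302
gripper_force: 30.0
```

>>> carry_out --deltas '[[[0, 0, 0.04, 0, -1], [0, 0, 0.08, 0, -1], [0, 0, 0.12, 0, -1], [0, 0, 0.16, 0, -1], [0, 0, 0.195, 0, -1]]]'

```text
clock: 15.65
tool_pos: [0.5686, 0.247, 0.1685]
orientation: [180.0, -0.0, -88.3]
force: [-2.1, 0.2, -2.0]
opening: 0.0302
gripper_force: 30.0
```

>>> carry_out --deltas '[[[0, 0, 0, 0, -1], [0, 0, 0, 0, -1], [0, 0, 0, 0, -1]]]'

```text
clock: 15.95
tool_pos: [0.5689, 0.2472, 0.1698]
orientation: [-180.0, 0.0, -88.2]
force: [-3.0, 0.4, -3.7]
opening: 0.0297
gripper_force: 30.0
```

>>> carry_out --deltas '[[[0, 0, 0, 0, 1], [0, 0, 0, 0, 1], [0, 0, 0, 0, 1], [0, 0, 0, 0, 1], [0, 0, 0, 0, 1]]]'

```text
clock: 16.45
tool_pos: [0.5692, 0.2473, 0.17]
orientation: [-179.9, 0.0, -88.2]
force: [-0.6, 0.6, 0.7]
opening: 0.0639
gripper_force: 0.0
```

>>> carry_out --deltas '[[[0, 0, -0.15, 0, 1], [0, 0, -0.35, 0, 1], [0, 0, -0.6, 0, 1], [0, 0, -0.8, 0, 1], [0, 0, -0.8, 0, 1]]]'

```text
clock: 16.95
tool_pos: [0.5712, 0.2479, 0.337]
orientation: [-179.4, 0.3, -88.2]
force: [0.3, -0.8, -1.0]
opening: 0.0873
gripper_force: 0.0
```

>>> carry_out --deltas '[[[0.2, 0.25, 0, 0, 1], [0.4, 0.5, 0, 0, 1], [0.6, 0.75, 0, 0, 1], [0.8, 0.75, 0, 0, 1], [0.9, 0.75, 0, 0, 1]]]'

```text
clock: 17.45
tool_pos: [0.4225, 0.0612, 0.3303]
orientation: [-179.9, 0.1, -88.1]
force: [0.3, -0.1, 0.4]
opening: 0.0873
gripper_force: 0.0
```

Run:
```python
from h import *
P={n:ctrl.snapshot(n) for n in("side","top")}
o=ctrl.get_obs();print(o["tool_pos"],o["force"])
c=lambda n,y,x,h,w,W,H:cv2.resize(cv2.cvtColor(P[n]["color"],cv2.COLOR_RGB2BGR)[y:y+h,x:x+w],(W,H),interpolation=cv2.INTER_CUBIC)
cv2.imwrite("pics/c6.png",np.hstack([c("side",100,170,150,100,400,600),c("top",150,95,90,60,400,600)]))
```

```text
[0.42281277 0.05932806 0.3307959 ] [0.28549103 0.21686758 0.0532054 ]
```

View pics/c6.png

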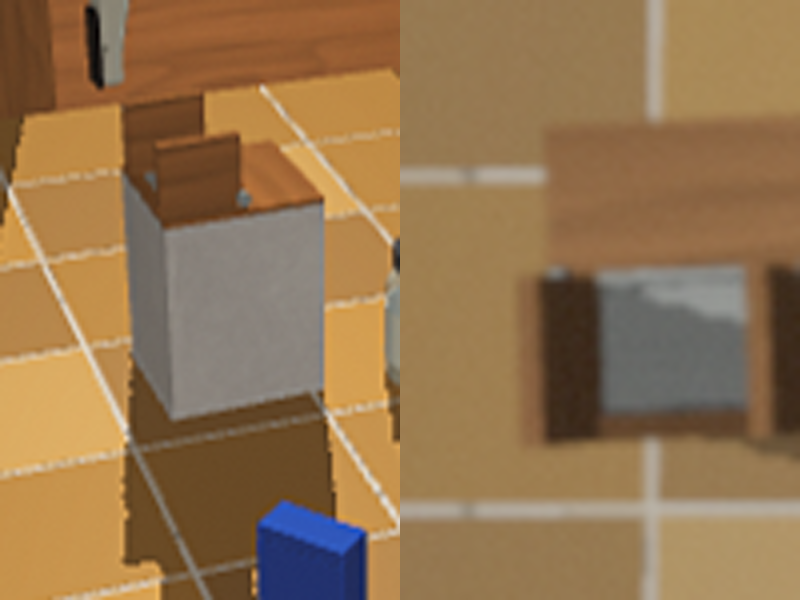

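The flap is shut (grey at crop 675,340) and the tin is out of sight inside the box. Handing in.

```bash
python3 -c "
from plant import ctrl
print(ctrl.close_job())"
```

```text
the job is handed in; nothing more can be done
None
```

The tin went into the store box, the last pictures show the flap shut above it and the tin out of sight inside, the arm never went near the mug, bottle and jar, and the job is handed in at about 17.5 s; no verdict was returned.

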